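# Lean the blue sample tile on the counter display

### The arm

A 6-joint arm with a two-finger parallel gripper is mounted at the origin on the work surface. World frame = base frame: x ahead of the robot, y to its left, z up, the work surface at z = 0. Lengths are in mm, angles in rad, forces in N, time in s.
With the tool pointing down it reaches from about 350 to 775 mm from the base axis. Payload 7.3 kg.
Tool frame: the origin (TCP) lies between the finger pads; the fingertips stand 17 mm ahead of it and the grasp point (between the pads) lies 2 mm behind it; z points along the fingers, y is the direction in which the jaws open and shut (so a half turn about z gives the same grasp; the last joint's range is limited). The gripper opens to 92 mm and grips with 3 to 60 N. Pads are 19 mm wide; open, the fingers measure 130 mm over their backs; the gripper's body (75 mm by 190 mm) begins 47 mm behind the grasp point.
Start: joints at [-0.146, 0.342, 1.524, -0, 1.275, -0.146], TCP at [525.017, 0.02, 243.741] pointing down, gripper open.
Joint ranges: [-2.53, 2.53], [-0.77, 2.02], [0.04, 2.7], [-1, 4.14], [0.28, 2.66], [-3.11, 3.11]. Speed limits (rad/s): [2.57, 2.57, 3.14, 3.14, 3.14, 3.14].

### API

Orientations are given as [roll, pitch, yaw] about the fixed x, y, z axes, in that order (R = Rz(yaw) Ry(pitch) Rx(roll)).
In Python, from plant import get_obs, capture, get_calibration, close_job gives the robot as it stands.
- The arm moves only by the tool carry_out, never from a script. Its argument "moves" is one flat list of numbers, 7 for each row, row after row: the shift along the tool's x, y, z normalised to -1 to 1, where 1 is 40 cm, then the turn, a rotation vector about the tool's x, y, z normalised to -1 to 1, where 1 is 30 degrees, then the opening, from 0 (shut) to 1 (fully open). A call has exactly 8 rows; each row is the pose to reach, as a shift and turn from the pose measured when the call began, along the tool's axes at that moment; what a row does not reach only later rows make up. A row lasts 1/10 s, in which the tool goes at most 50 mm and 8.59 degrees, less where a joint would pass 70% of its speed; a pose out of reach is approached as far as the arm can. A call with a number of a shift or a turn outside -1 to 1 is refused whole. A call with a gripper value outside its range is refused whole. The fingers move at their own pace and stop on an object; the grip force is fixed at half the most. Time passes only in rows, so rows that repeat a pose let the fingers close, or fill a call up. It gives the time, the measured TCP pose, the force and the opening at its end, in the units of the state.
- get_obs(): the state, without advancing time (a new reading comes with each control period).
- capture(name): name is "scene" or "side" or "wrist"; returns the picture (384x512x3 uint8, red, green, blue); there is no depth.
- get_calibration(name): a dict with "vfov" (degrees; the focal length in pixels is half the picture's height over the tangent of half this angle, whatever the lens; pixels are square), "cx", "cy" (the principal point, pixels), "dist" ([k1, k2, p1, p2, k3] as OpenCV has them; the pictures are not rectified), "cam_to_world" (4x4, takes a point from camera to world coordinates). Camera axes: x right, y up, looking along -z (the intrinsics and any distortion apply to the point x, -y, -z); pixel columns grow to the right and rows downward; lengths in mm; the calibration is good to about 2 mm. A picture is of the moment at which its call begins: read the wrist's pose just before it. get_calibration takes no time and is no camera call; for the wrist camera it gives the pose at the moment of the call.
- close_job(): hands the job in, once; it reports no verdict.
The state is a dict: "time": time; "joint_positions": joint angles; "dq": joint speeds; "tau": joint torques, N m; "tool_pos": TCP position; "tcp_rot": TCP orientation; "contact_force": force on the tool from outside, world axes, zero at the start; "moment": the same for the moment, N m; "grip_width": finger opening in mm.
Only numpy, scipy, OpenCV 4.12 (cv2) and the standard library are available. Lean on these libraries where they do the work, as an engineer would, in place of code of your own. Each camera call takes 0.05 s, during which the arm holds its last target.

### The job

Take the blue sample tile out of the grooved wooden stock block and lean it in the empty middle place of the slanted counter display, midway and straight in line between the two tiles already shown there. Its lower edge must be fully down on the ledge, right back at the foot of the backrest, its back flat against the sloped backrest, and its glazed blue face looking out over the lip like its neighbours. Set it down rather than dropping it, leave it standing by itself, and leave the other tiles as they are.

Things in the scene. Friction and masses are not known exactly. Their poses are not given: they have to be found in the camera images.
- tile_blue: Cobalt blue glazed wall tile, 75 mm wide (y), 150 tall (z), 8 thick (x), 0.2 kg; origin at the centre of its underside, z up the tile, x out of the glazed face, back buff. Starts upright and loose in a groove of the stock block, foot 12 mm and top edge 162 mm above the counter; which of the three grooves varies. Its glazed face looks along the block's +x.
- tile_green: Sage green glazed wall tile, 75 mm wide (y), 150 tall (z), 8 thick (x), 0.2 kg; origin at the centre of its underside, z up the tile, x out of the glazed face, back buff. Starts upright and loose in a groove of the stock block, foot 12 mm and top edge 162 mm above the counter; it stays there.
- tile_terracotta: Terracotta glazed wall tile, 75 mm wide (y), 150 tall (z), 8 thick (x), 0.2 kg; origin at the centre of its underside, z up the tile, x out of the glazed face, back buff. Starts upright and loose in a groove of the stock block, foot 12 mm and top edge 162 mm above the counter; it stays there.
- block: Fixed brown timber stock block, 170 (x) x 110 (y) x 45 mm high, left or right of the display; origin at the centre of its underside, z up. Three grooves along y at x = -50, 0, 50 mm, 12 wide, 33 deep, open-ended, each with a tile on its short edge: 117 mm of tile stands out, 42 mm free between tiles, and it can rock about 3 degrees.
- stand: Fixed plywood tile display, 306 mm wide (y, along the row), facing the customers (+x, roughly away from the robot). Base board 12 mm thick, x -118 to +47 mm; origin on the counter, straight below backrest's origin, z up. Props behind the backrest are lower than its upper edge.
- backrest: The display's fixed tilted trough; origin = inner corner of ledge and backrest, mid width (the empty place), 30 mm above the counter. z up the backrest face (plane x=0), leaning back 20 deg (top nearer the robot); x out along the ledge (plane z=0), rising outwards; y along the row. Backrest 10 mm thick, upper edge at z=90 mm. Ledge 32 mm deep, then a lip 12 mm high.
- place (a point): Where the centre of the blue tile's underside belongs, 4 mm out (x) from backrest's origin, z = 0; a tile leaning home has its axes along backrest's. Its upper 60 mm then stand free above the backrest, to be pinched by the thickness. The outer tiles, about 95 mm to each side, leave about 115 mm for the 75 mm tile.
- shown_white: White tile, 75 x 150 x 8 mm, 0.2 kg, already leaning on the display, loose. Origin at the centre of its underside, on the ledge; these axes are the stand's (z vertical), not tilted with the tile. At the stand's y about -95 mm.
- shown_grey: Dark grey tile, 75 x 150 x 8 mm, 0.2 kg, already leaning on the display, loose. Origin at the centre of its underside, on the ledge; these axes are the stand's (z vertical), not tilted with the tile. At the stand's y about +95 mm.
Mind the look-alikes: they are no part of the job. Of the things like the tile_terracotta, leave any that is yellow; of the rest the smaller one is meant.

How it is judged (in metres and radians):
At the end, for the whole second after the job is handed in: Blue tile released, at rest on the display, blue face out: foot on the ledge (6 mm), at most 10 mm out from the backrest, within 12 mm of mid row, parallel to the backrest within 0.12 rad, straight within 0.10 rad. Other four tiles within 20 mm and 0.15 rad of their starts (x of tile_blue in the frame of backrest between -0.002 and 0.014 m and z of tile_blue in the frame of backrest between -0.004 and 0.006 m and y of tile_blue in the frame of backrest between -0.012 and 0.012 m and angle between the z axis of tile_blue and the z axis of backrest, either way round below 0.12 rad and angle between the y axis of tile_blue and the y axis of backrest, either way round below 0.1 rad and angle between tile_blue's own x axis and vertical below 1.45 rad and angle between tile_blue's own z axis and vertical below 0.7 rad and contact force between tile_blue and backrest above 0.3 N and linear speed of tile_blue below 0.02 m/s and angular speed of tile_blue below 0.1 rad/s and not (distance of tile_green from where it was at the start of the episode above 0.02 m or angle between tile_green's own z axis and vertical above 0.15 rad) and not (distance of tile_terracotta from where it was at the start of the episode above 0.02 m or angle between tile_terracotta's own z axis and vertical above 0.15 rad) and not (distance of shown_white from where it was at the start of the episode above 0.02 m or angle between shown_white's own z axis and vertical above 0.15 rad) and not (distance of shown_grey from where it was at the start of the episode above 0.02 m or angle between shown_grey's own z axis and vertical above 0.15 rad)); the robot touches nothing.
It fails at once if a tile already on display is pushed more than 20 mm or tipped over ((distance of shown_white from where it was at the start of the episode above 0.02 m or angle between shown_white's own z axis and vertical above 0.15 rad) or (distance of shown_grey from where it was at the start of the episode above 0.02 m or angle between shown_grey's own z axis and vertical above 0.15 rad)).
It fails at once if another stock tile is shifted more than 20 mm or tipped ((distance of tile_green from where it was at the start of the episode above 0.02 m or angle between tile_green's own z axis and vertical above 0.15 rad) or (distance of tile_terracotta from where it was at the start of the episode above 0.02 m or angle between tile_terracotta's own z axis and vertical above 0.15 rad)).
It fails at once if the blue tile is dropped: it moves faster than 0.5 m/s with no finger touching it (linear speed of tile_blue above 0.5 m/s and contact force between tile_blue and the fingers below 0.05 N).
It also fails if it takes over 46 s, if anything falls off the work surface, if the arm or the gripper's body presses on something with over 40 N, if the wrist force passes 120 N, or if a joint passes its speed limit or range.

## Working session

There is one attempt and no reset: what is moved stays moved. The work goes in short steps, Python scripts to look and compute and a tool call to move; the robot and the scene stay as the last step left them, time stands still between calls to the robot, and variables do not carry over. Pictures are saved under pics/ and viewed, and the job is handed in when it is done.

Besides the shell and the picture viewer there is one more tool, called after "Emit:" by a JSON object that holds its "op" and its "data". carry_out: Moves the arm, as the interface text tells. Scaled input: -1 to 1 covers 40 cm each way for a shift and 30 degrees each way for a turn. Its arguments: {"type":"object","properties":{"moves":{"type":"array","items":{"type":"number"}}},"required":["moves"]}

```bash
ls; mkdir -p pics
python3 - <<'E'
from plant import *
import cv2,numpy as np
print(get_obs())
for n in ["scene","side","wrist"]:
    c=get_calibration(n);print(n,c['vfov'],c['cx'],c['cy'],c['dist'],np.round(c['cam_to_world'],3).tolist())
    im=capture(n);cv2.imwrite(f'pics/{n}0.png',im[:,:,::-1])
E
```

```text
pics
{'time': 0.0, 'joint_positions': array([-1.45994783e-01,  3.42702427e-01,  1.52499496e+00,  1.59126626e-05,
        1.27536338e+00, -1.46003121e-01]), 'dq': array([ 4.45439353e-04, -2.24139948e-05,  4.84669310e-04, -1.88529101e-03,
       -6.85585980e-04,  1.76421910e-03]), 'tau': array([ 7.61924657e-04, -4.31245601e+01, -2.44219762e+01,  7.17750052e-02,
        5.59406646e-02, -1.04314388e-04]), 'tool_pos': array([5.24639165e+02, 8.26879726e-02, 2.43063161e+02]), 'tcp_rot': array([-3.14014238e+00, -2.28642084e-04,  1.57079986e+00]), 'contact_force': array([-0.05165099, -0.51079644, -0.75649233]), 'moment': array([ 0.002063  ,  0.02355458, -0.00976127]), 'grip_width': 92.09664870034166}
scene 43.23239678971595 254.66049859408344 193.7975304630078 [-0.17343157  0.          0.          0.          0.        ] [[-0.03, -0.627, 0.778, 1250.223], [1.0, -0.023, 0.02, -12.828], [0.005, 0.779, 0.627, 669.653], [0.0, 0.0, 0.0, 1.0]]
side 46.826321492685686 257.54876600659645 189.0965769296245 [-0.14572279  0.          0.          0.          0.        ] [[0.995, 0.032, -0.09, 406.852], [-0.094, 0.501, -0.861, -1017.736], [0.018, 0.865, 0.501, 636.137], [0.0, 0.0, 0.0, 1.0]]
wrist 71.35464096372124 258.05981804316275 192.26067275259132 [0.00982873 0.         0.         0.         0.        ] [[1.0, -0.0, 0.003, 524.305], [-0.0, 0.967, 0.255, 66.451], [-0.003, -0.255, 0.967, 384.479], [0.0, 0.0, 0.0, 1.0]]
```

View pics/scene0.png

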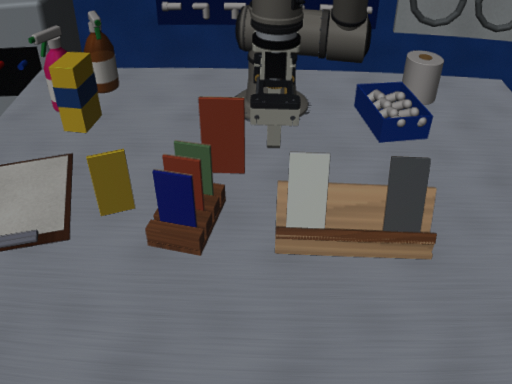

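View pics/side0.png

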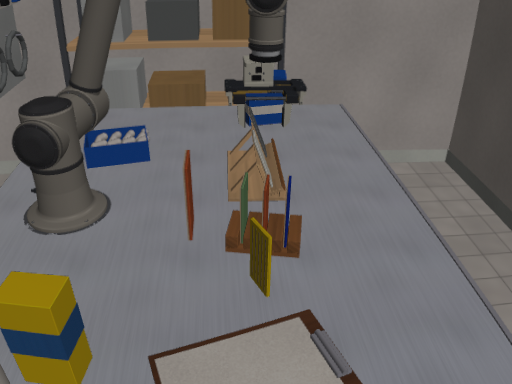

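View pics/wrist0.png

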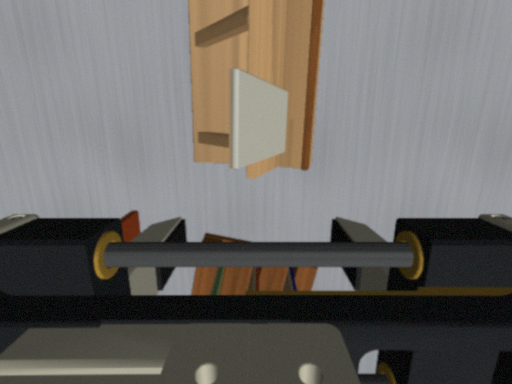

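```bash
cat > h.py <<'E'
import numpy as np,cv2
from plant import *
def K(c):
    f=192/np.tan(np.radians(c['vfov'])/2); return np.array([[f,0,c['cx']],[0,f,c['cy']],[0,0,1.]])
def rays(c,px):
    p=cv2.undistortPoints(np.array(px,float).reshape(-1,1,2),K(c),np.array(c['dist'])).reshape(-1,2)
    d=np.c_[p[:,0],-p[:,1],-np.ones(len(p))]; T=np.array(c['cam_to_world'])
    return T[:3,3],d@T[:3,:3].T
def onz(c,px,z):
    o,d=rays(c,px); return o+d*((z-o[2])/d[:,2:3])
def tri(c1,p1,c2,p2):
    o1,d1=rays(c1,p1);o2,d2=rays(c2,p2);out=[]
    for a,b in zip(d1,d2):
        s=np.linalg.lstsq(np.c_[a,-b],o2-o1,rcond=None)[0]
        q1=o1+a*s[0];q2=o2+b*s[1];out.append(np.r_[(q1+q2)/2,np.linalg.norm(q1-q2)])
    return np.array(out)
def proj(c,P):
    T=np.linalg.inv(np.array(c['cam_to_world']));q=(np.atleast_2d(P)@T[:3,:3].T+T[:3,3])*[1,-1,-1]
    return cv2.projectPoints(q,np.zeros(3),np.zeros(3),K(c),np.array(c['dist']))[0].reshape(-1,2)
def crop(src,dst,x0,y0,x1,y1,k):
    im=cv2.imread(src)[y0:y1,x0:x1];im=cv2.resize(im,None,fx=k,fy=k,interpolation=cv2.INTER_CUBIC)
    for i in range((x0+9)//10*10,x1,10): cv2.line(im,((i-x0)*k,0),((i-x0)*k,4 if i%50 else 12),(0,255,255),1)
    for i in range((y0+9)//10*10,y1,10): cv2.line(im,(0,(i-y0)*k),(4 if i%50 else 12,(i-y0)*k),(0,255,255),1)
    cv2.imwrite(dst,im)
E
python3 -c "
from h import *
crop('pics/scene0.png','pics/c1.png',145,130,275,260,4)
crop('pics/scene0.png','pics/c2.png',265,140,445,265,4)
crop('pics/side0.png','pics/c3.png',215,100,315,260,3)
"
```

```text
(no output)
```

View pics/c1.png

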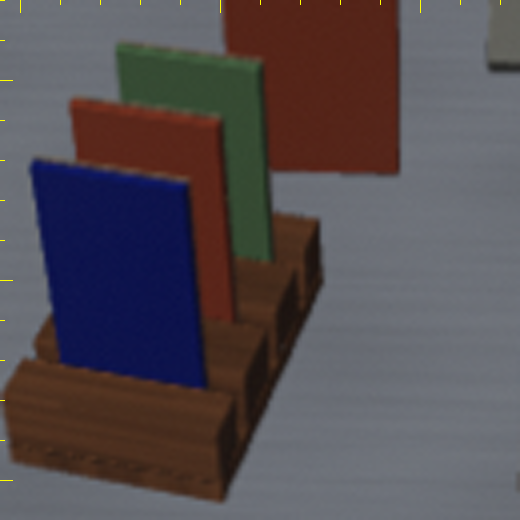

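View pics/c2.png

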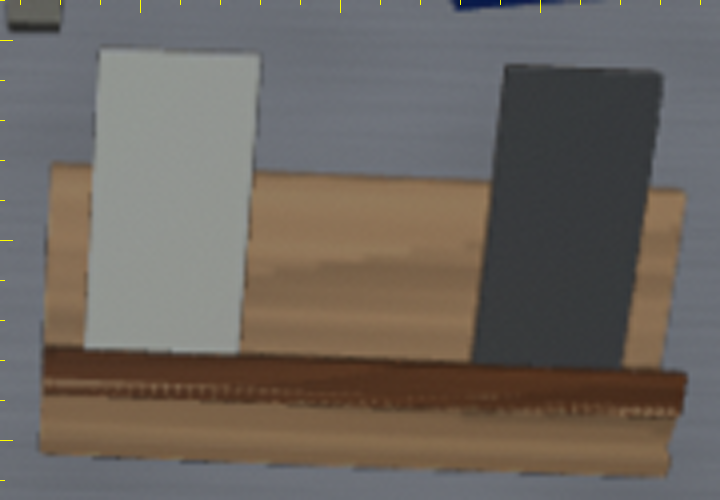

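View pics/c3.png

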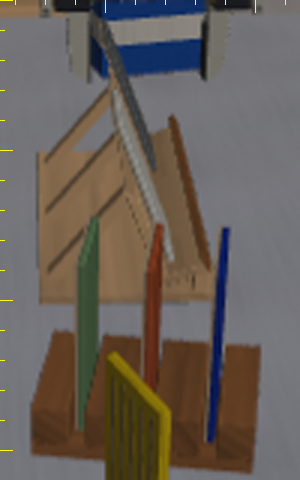

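```bash
python3 -c "
from h import *
np.set_printoptions(precision=1,suppress=True)
c=get_calibration('scene');s=get_calibration('side')
b=onz(c,[(153.25,170),(192.25,175.25)],162);print('blue top front',b,b[1]-b[0],b.mean(0))
print('blue yaw',np.degrees(np.arctan2(*(b[1]-b[0])[[0,1]]*[-1,1])))
k=onz(c,[(150.5,219.5),(204.25,230.75)],45);print('block front top',k,k[1]-k[0],k.mean(0),np.linalg.norm(k[1]-k[0]))
t=onz(c,[(278,181),(436.25,187)],114.6);print('backrest top',t,t[1]-t[0],t.mean(0))
f=onz(c,[(275,253.25),(431.75,258.75)],0);print('base front bot',f,f[1]-f[0],f.mean(0))
w=onz(c,[(289.7,152),(330.2,153.3),(391.2,156.3),(430.5,158)],30+150*np.cos(.349)+8*np.sin(.349)*0+1.4);print('white/grey top',w)
# side top of blue: corners
print('side px of blue top pts',proj(s,b))
for n,a in [('blue',b),('bt',t),('f',f)]:
  d=a[1]-a[0];print(n,'yaw deg',np.degrees(np.arctan2(-d[0],d[1])))
for a in [(1,2)]:
  pass
"
```

```text
blue top front [[ 559.3 -212.8  162. ]
 [ 572.6 -140.4  162. ]] [13.3 72.3  0. ] [ 565.9 -176.6  162. ]
blue yaw -10.404719936008501
block front top [[ 562.2 -232.6   45. ]
 [ 589.5 -124.4   45. ]] [ 27.3 108.2   0. ] [ 575.8 -178.5   45. ] 111.55768610750512
backrest top [[521.4  12.1 114.6]
 [527.9 316.  114.6]] [  6.5 303.9   0. ] [524.7 164.  114.6]
base front bot [[599.5  10.    0. ]
 [607.4 314.9   0. ]] [  7.8 305.    0. ] [603.5 162.5   0. ]
white/grey top [[508.5  31.7 172.4]
 [509.4 106.3 172.4]
 [513.6 219.5 172.4]
 [515.1 294.4 172.4]]
side px of blue top pts [[289.4 190.3]
 [290.2 174.1]]
blue yaw deg -10.404719936008501
bt yaw deg -1.2235260698097725
f yaw deg -1.4717249074254743
```

```bash
python3 -c "
from h import *
np.set_printoptions(precision=1,suppress=True)
c=get_calibration('scene');s=get_calibration('side')
o=onz(c,[(245,173.5),(208,172)],0);print('bigterra foot',o)
t=tri(c,[(201,97.5),(245,98)],s,[(186,150.5),(189,150.5)]);print(t)
y=onz(c,[(103,215),(134,209)],0);print('yellow foot',y)
"
```

```text
bigterra foot [[ 345.1  -59.3    0. ]
 [ 342.4 -145.9    0. ]]
[[ 348.5 -143.3  213.7   31. ]
 [ 341.3  -59.   191.5    4.5]]
yellow foot [[ 503.  -353.6    0. ]
 [ 480.8 -290.8   -0. ]]
```

Emit:
{"op": "carry_out", "data": {"moves": [-0.15, 0.01, 0, 0, 0, 0.1, 1, -0.3, 0.03, 0, 0, 0, 0.2, 1, -0.45, 0.04, 0, 0, 0, 0.3, 1, -0.575, 0.05, 0, 0, 0, 0.4, 1, -0.575, 0.05, 0, 0, 0, 0.4, 0.8, -0.575, 0.05, 0, 0, 0, 0.4, 0.6, -0.575, 0.05, 0, 0, 0, 0.4, 0.4, -0.575, 0.05, 0, 0, 0, 0.4, 0.4]}}

```text
time: 0.95
tool_pos: [544.6, -228.8, 243.0]
tcp_rot: [-3.14, -0.001, 1.362]
contact_force: [-0.3, 0.5, 0.6]
grip_width: 64.5
```

Run:
```python
from h import *
import json
c=get_calibration('wrist');im=capture('wrist')
json.dump({k:np.array(v).tolist() for k,v in c.items()},open('w1.json','w'))
cv2.imwrite('pics/w1.png',im[:,:,::-1])
```

```text
(no output)
```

View pics/w1.png

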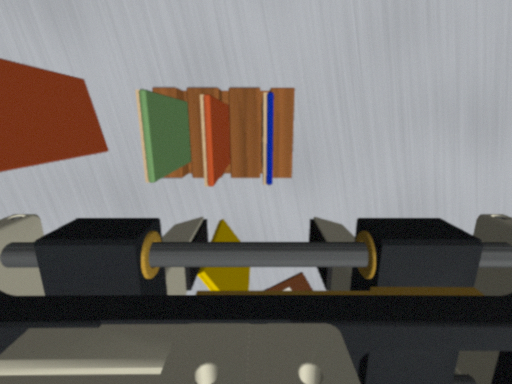

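Run:
```python
from h import *
crop('pics/w1.png','pics/c4.png',190,80,305,195,5)
```

```text
(no output)
```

View pics/c4.png

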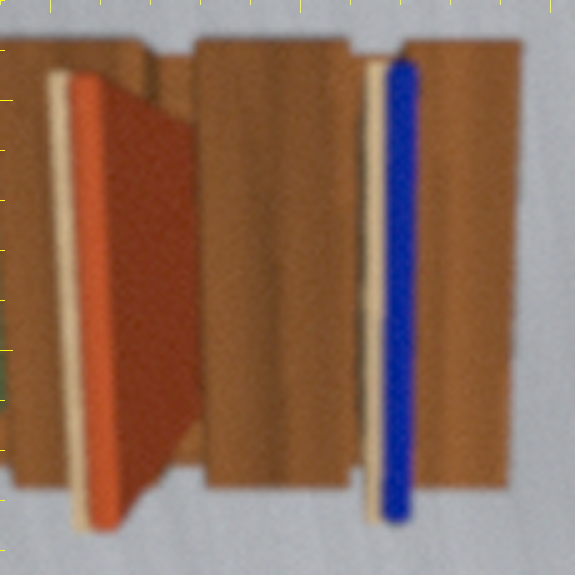

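Run:
```python
from h import *
import json
np.set_printoptions(precision=1,suppress=True)
c=json.load(open('w1.json'))
P=lambda l:[(190+x/5,80+y/5) for x,y in l]
a=onz(c,P([(391.5,60),(388.5,522)]),162);d=a[0]-a[1];print('blue top',a,a.mean(0),np.linalg.norm(d),np.degrees(np.arctan2(-d[0],d[1])))
a=onz(c,P([(75,72),(98,530)]),162);d=a[0]-a[1];print('terra top',a.mean(0),np.linalg.norm(d),np.degrees(np.arctan2(-d[0],d[1])))
a=onz(c,P([(521,40),(508,488)]),45);d=a[0]-a[1];print('block front',a,a.mean(0),np.linalg.norm(d),np.degrees(np.arctan2(-d[0],d[1])))
print(get_obs()['tool_pos'],get_obs()['tcp_rot'])
```

```text
blue top [[ 570.3 -143.7  162. ]
 [ 555.1 -216.2  162. ]] [ 562.7 -180.   162. ] 74.09500763184552 -11.797901401038201
terra top [ 513.8 -171.2  162. ] 73.75411755264079 -11.86029601487257
block front [[ 607.5 -135.    45. ]
 [ 585.4 -241.2   45. ]] [ 596.5 -188.1   45. ] 108.47437649991728 -11.736797441384416
[ 544.8 -228.6  243.2] [-3.1 -0.   1.4]
```

Emit:
{"op": "carry_out", "data": {"moves": [0.065, 0.009, 0, 0, 0, 0, 0.4, 0.129, 0.018, 0, 0, 0, 0, 0.4, 0.129, 0.018, 0, 0, 0, 0, 0.4, 0.129, 0.018, 0.07, 0, 0, 0, 0.4, 0.129, 0.018, 0.13, 0, 0, 0, 0.4, 0.129, 0.018, 0.2, 0, 0, 0, 0.4, 0.129, 0.018, 0.27, 0, 0, 0, 0.4, 0.129, 0.018, 0.27, 0, 0, 0, 0.4]}}

```text
time: 1.8
tool_pos: [560.1, -178.1, 131.7]
tcp_rot: [-3.133, -0.002, 1.364]
contact_force: [0.0, 0.1, 0.3]
grip_width: 37.2
```

Run:
```python
from h import *
for n in ['scene','side']:
    cv2.imwrite(f'pics/{n}1.png',capture(n)[:,:,::-1])
crop('pics/scene1.png','pics/c5.png',130,60,290,260,3)
crop('pics/side1.png','pics/c6.png',195,100,335,260,4)
```

```text
(no output)
```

View pics/c5.png

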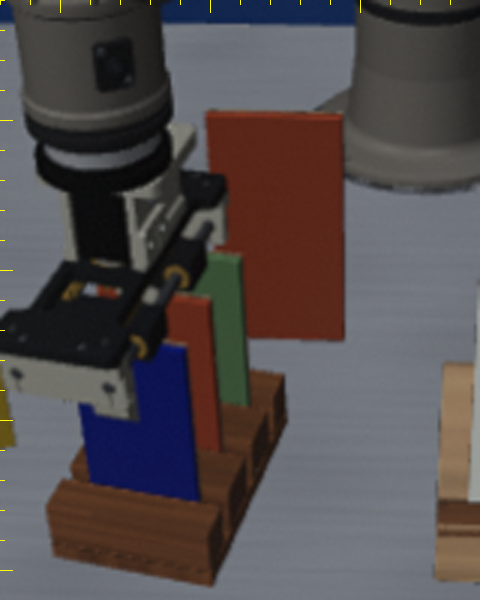

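View pics/c6.png

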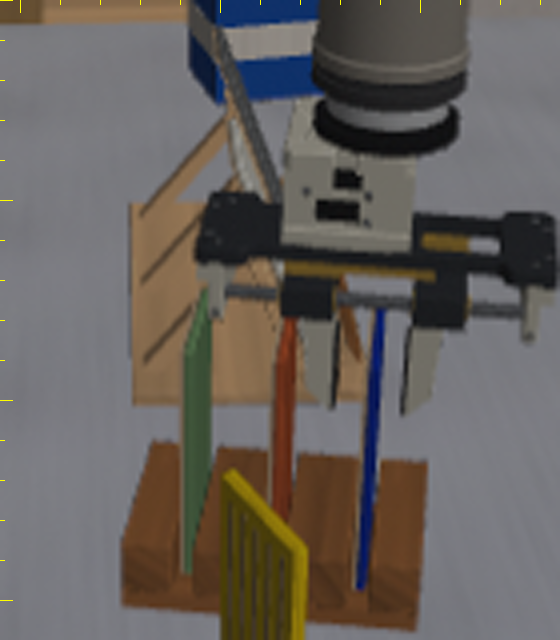

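Emit:
{"op": "carry_out", "data": {"moves": [0, 0.005, 0, 0, 0, 0, 0.4, 0, 0.005, 0, 0, 0, 0, 0, 0, 0.005, 0, 0, 0, 0, 0, 0, 0.005, 0, 0, 0, 0, 0, 0, 0.005, 0, 0, 0, 0, 0, 0, 0.005, 0, 0, 0, 0, 0, 0, 0.005, 0, 0, 0, 0, 0, 0, 0.005, 0, 0, 0, 0, 0]}}

```text
time: 2.7
tool_pos: [564.4, -179.7, 136.0]
tcp_rot: [-3.14, -0.0, 1.364]
contact_force: [-0.7, 0.9, 4.2]
grip_width: 8.0
```

Emit:
{"op": "carry_out", "data": {"moves": [0, 0, -0.01, 0, 0, 0, 0, 0, 0, -0.03, 0, 0, 0, 0, 0, 0, -0.06, 0, 0, 0, 0, 0, 0, -0.11, 0, 0, 0, 0, 0, 0, -0.19, 0, 0, 0, 0, 0, 0, -0.29, 0, 0, 0, 0, 0, 0, -0.4, 0, 0, 0, 0, 0, 0, -0.475, 0, 0, 0, 0]}}

```text
time: 3.5
tool_pos: [564.9, -179.9, 330.5]
tcp_rot: [3.138, 0.001, 1.364]
contact_force: [0.4, -0.9, -2.0]
grip_width: 7.8
```

Run:
```python
from h import *
for n in ['scene','side']:
    cv2.imwrite(f'pics/{n}2.png',capture(n)[:,:,::-1])
o=get_obs();print(o['tool_pos'],o['tcp_rot'],o['contact_force'],o['grip_width'],o['joint_positions'])
```

```text
[ 566.02588018 -180.34568685  332.14914419] [3.13250553e+00 2.24074523e-03 1.36375192e+00] [ 0.37429953  0.29047374 -1.39015073] 8.137477991793432 [-4.37356773e-01  4.22052360e-01  1.16183193e+00 -1.07119336e-04
  1.54834967e+00 -2.30320640e-01]
```

View pics/scene2.png

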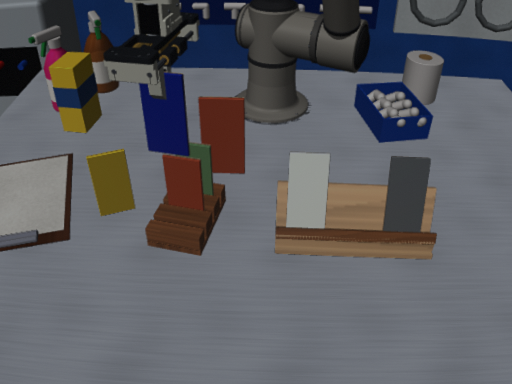

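View pics/side2.png

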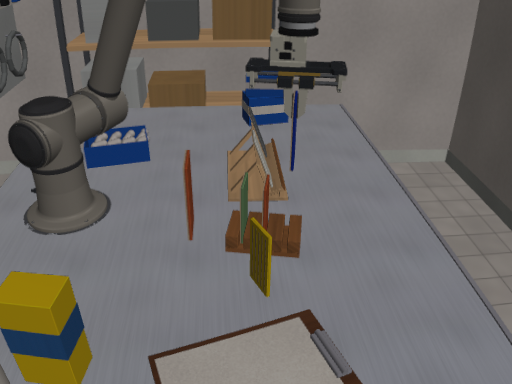

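```bash
cat >> h.py <<'E'
from scipy.spatial.transform import Rotation as Ro
def pose(o):
    return Ro.from_euler('xyz',o['tcp_rot']).as_matrix(),np.array(o['tool_pos'])
def bluepoly(im,x0,y0,x1,y1):
    im=im.astype(int);m=((im[:,:,2]>60)&(im[:,:,0]<60)&(im[:,:,1]<60)&(im[:,:,2]>2*im[:,:,0])).astype(np.uint8)
    k=np.zeros_like(m);k[y0:y1,x0:x1]=1;m*=k
    n,l,st,_=cv2.connectedComponentsWithStats(m);i=1+np.argmax(st[1:,4]);return (l==i)
def plane(c,px,p0,n):
    o,d=rays(c,px);return o+d*(((p0-o)@n)/(d@n))[:,None]
E
python3 - <<'E'
from h import *
np.set_printoptions(precision=2,suppress=True)
im=cv2.imread('pics/scene2.png')[:,:,::-1]
m=bluepoly(im,120,60,220,170);ys,xs=np.nonzero(m);print(xs.min(),xs.max(),ys.min(),ys.max(),m.sum())
cn=cv2.findContours(m.astype(np.uint8),cv2.RETR_EXTERNAL,cv2.CHAIN_APPROX_NONE)[0][0]
print(cv2.approxPolyDP(cn,3,True).reshape(-1,2).tolist())
# edges: left/right fits rows 110-145, bottom fit
L=[];Rr=[]
for r in range(105,146):
    q=np.nonzero(m[r])[0];L.append((q.min()-.5,r));Rr.append((q.max()+.5,r))
B=[(x,np.nonzero(m[:,x])[0].max()+.5) for x in range(153,184)]
pl=np.polyfit(*np.array(L).T[::-1],1);pr=np.polyfit(*np.array(Rr).T[::-1],1);pb=np.polyfit(*np.array(B).T,1)
cor=[]
for p in (pl,pr):
    y=100.
    for _ in range(20): x=np.polyval(p,y);y=np.polyval(pb,x)
    cor.append((x,y))
print(cor)
o=get_obs();R,t=pose(o);print(R)
c=get_calibration('scene')
w=plane(c,cor,t+R[:,1]*4,R[:,1]);print('tool coords',(w-t)@R,'world',w)
E
```

```text
140 187 73 155 2744
[[164, 73], [165, 100], [152, 98], [147, 85], [140, 84], [150, 150], [187, 155], [181, 75]]
[(np.float64(148.438689449107), np.float64(149.54638592346518)), (np.float64(187.79993719056043), np.float64(155.87910279799743))]
[[ 0.21  0.98  0.01]
 [ 0.98 -0.21 -0.  ]
 [-0.    0.01 -1.  ]]
tool coords [[-33.55   4.   123.18]
 [ 38.67   4.   124.64]] world [[ 564.08 -214.5   209.09]
 [ 578.94 -143.83  207.47]]
```

```bash
cat >> h.py <<'E'
def target(h,out,dy=0,zoff=124.,xoff=2.6,org=(556,163.2,30),yaw=-1.35,yo=0.):
    # tile foot target in backrest frame (4+out, dy, h) -> TCP pose
    B=Ro.from_euler('z',yaw,degrees=True).as_matrix()@Ro.from_euler('y',-20,degrees=True).as_matrix()
    foot=np.array(org)+B@np.array([4+out,dy,h])
    Rt=np.c_[B[:,1],B[:,0],-B[:,2]]
    return Rt,foot-Rt@np.array([xoff,yo,zoff])
def delta(Rt,pt,o=None):
    R,t=pose(o or get_obs())
    s=R.T@(pt-t);r=Ro.from_matrix(R.T@Rt).as_rotvec(degrees=True)
    print('shift norm',np.round(s/400,4),'turn norm',np.round(r/30,4),'mm',np.round(s,1),'deg',np.round(r,2))
E
python3 -c "
from h import *
Rt,p=target(150,12);print(p);delta(Rt,p)
Rt,p=target(60,12);print(p);delta(Rt,p)"
```

```text
[477.28214603 162.45436716 292.94810039]
shift norm [ 0.7933 -0.3942  0.0926] turn norm [-0.6479  0.0669 -0.3457] mm [ 317.3 -157.7   37.1] deg [-19.44   2.01 -10.37]
[508.05541483 161.72915489 208.37576452]
shift norm [ 0.8078 -0.3204  0.3047] turn norm [-0.6479  0.0669 -0.3457] mm [ 323.1 -128.2  121.9] deg [-19.44   2.01 -10.37]
```

Emit:
{"op": "carry_out", "data": {"moves": [0.08, -0.043, 0, -0.065, 0.007, -0.035, 0, 0.19, -0.1, 0, -0.15, 0.015, -0.08, 0, 0.3, -0.16, 0, -0.25, 0.025, -0.13, 0, 0.41, -0.22, 0, -0.34, 0.035, -0.18, 0, 0.52, -0.28, 0, -0.43, 0.044, -0.23, 0, 0.63, -0.34, 0, -0.52, 0.053, -0.28, 0, 0.73, -0.395, 0, -0.6, 0.062, -0.32, 0, 0.787, -0.427, 0, -0.648, 0.067, -0.346, 0]}}

```text
time: 4.4
tool_pos: [461.0, 165.3, 328.8]
tcp_rot: [2.793, -0.0, 1.551]
contact_force: [-0.2, 0.3, -3.3]
grip_width: 8.4
```

Run:
```python
from h import *
for n in ['scene','side','wrist']:
    cv2.imwrite(f'pics/{n}3.png',capture(n)[:,:,::-1])
o=get_obs();print(o['time'],o['tool_pos'],o['tcp_rot'],o['contact_force'],o['grip_width'],o['joint_positions'])
Rt,p=target(60,12);delta(Rt,p)
```

```text
4.55 [461.97533506 164.10993048 328.90362229] [2.79455645e+00 5.80771871e-04 1.55100569e+00] [ 0.40753522  0.07509495 -2.18864835] 7.803387808911476 [ 0.23911788  0.04838582  1.70998811 -0.10121202  1.04923524  0.29446855]
shift norm [-0.0035  0.0059  0.3226] turn norm [-0.0039 -0.0014  0.0071] mm [ -1.4   2.4 129. ] deg [-0.12 -0.04  0.21]
```

View pics/scene3.png

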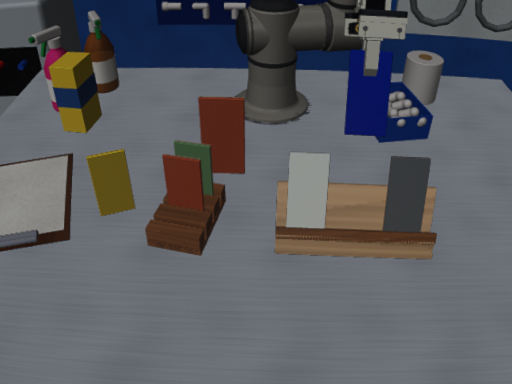

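View pics/wrist3.png

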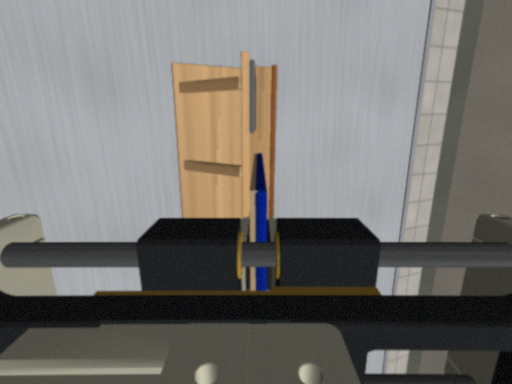

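View pics/side3.png

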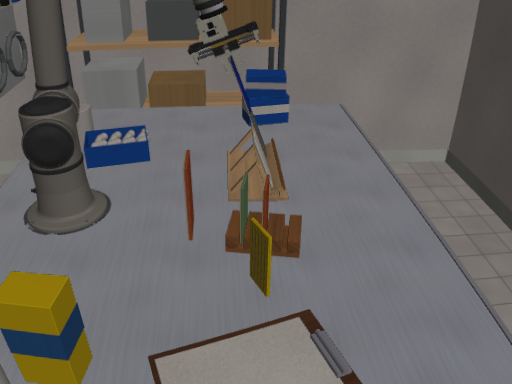

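Emit:
{"op": "carry_out", "data": {"moves": [0, 0.003, 0.05, 0, 0, 0.007, 0, -0.003, 0.006, 0.11, 0, 0, 0.007, 0, -0.003, 0.006, 0.17, 0, 0, 0.007, 0, -0.003, 0.006, 0.23, 0, 0, 0.007, 0, -0.003, 0.006, 0.28, 0, 0, 0.007, 0, -0.003, 0.006, 0.31, 0, 0, 0.007, 0, -0.003, 0.006, 0.32, 0, 0, 0.007, 0, -0.003, 0.006, 0.32, 0, 0, 0.007, 0]}}

```text
time: 5.35
tool_pos: [507.9, 161.3, 209.0]
tcp_rot: [2.796, -0.0, 1.547]
contact_force: [0.0, -0.2, -2.4]
grip_width: 7.4
```

Run:
```python
from h import *
for n in ['scene','side']:
    cv2.imwrite(f'pics/{n}4.png',capture(n)[:,:,::-1])
crop('pics/scene4.png','pics/c7.png',265,90,445,265,4)
crop('pics/side4.png','pics/c8.png',205,60,325,210,4)
o=get_obs();print(o['time'],o['tool_pos'],o['tcp_rot'],o['contact_force'],o['grip_width'])
Rt,p=target(0,6);delta(Rt,p)
```

```text
5.45 [508.08530299 161.77101201 210.15822948] [ 2.79340266e+00 -8.20031172e-04  1.54730092e+00] [ 0.63214758  0.48454464 -2.61676201] 8.025356217101653
shift norm [-0.0002 -0.0165  0.1542] turn norm [-0.0017 -0.0015 -0.0004] mm [-0.1 -6.6 61.7] deg [-0.05 -0.05 -0.01]
```

View pics/c7.png

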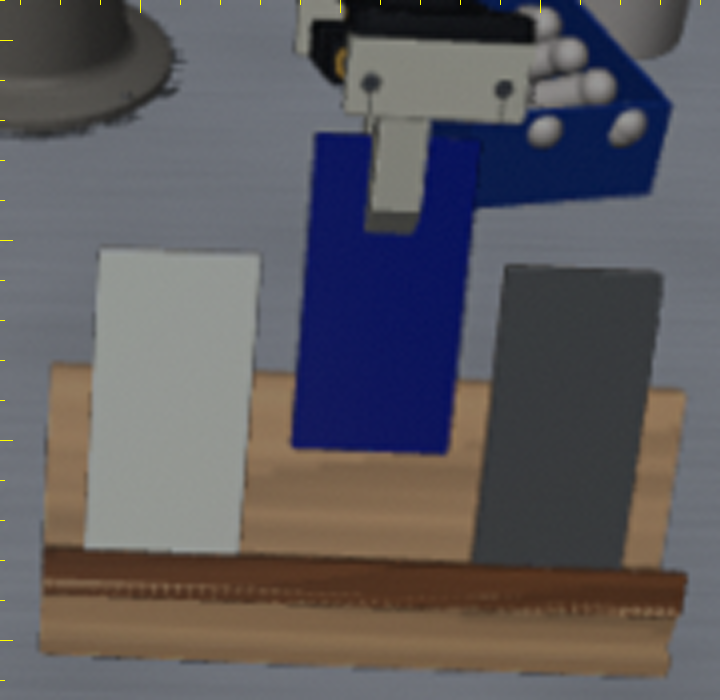

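View pics/c8.png

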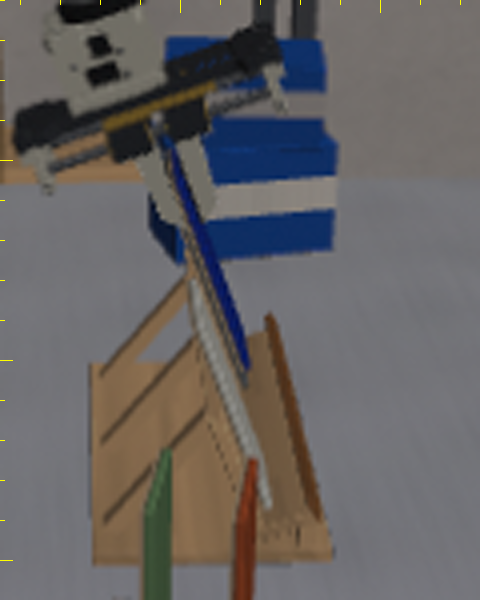

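Run:
```python
from h import *
np.set_printoptions(precision=1,suppress=True)
c=get_calibration('scene');R,t=pose(get_obs())
w=plane(c,[(338,202),(377.1,203.6)],t+R[:,1]*4,R[:,1])
B=np.c_[R[:,1],R[:,0],-R[:,2]]
B=Ro.from_euler('z',-1.35,degrees=True).as_matrix()@Ro.from_euler('y',-20,degrees=True).as_matrix()
org=np.array([556,163.2,30])
f=(w-org)@B;print('foot in backrest frame',f,f.mean(0))
# neighbours: feet hidden by lip; use top corners & sides on plane x=8
n=plane(c,[(289.7,152),(330.2,153.3),(391.2,156.3),(430.5,158)],org+B[:,0]*8,B[:,0]);print(((n-org)@B))
e=plane(c,[(278,181),(436.25,187)],org,B[:,0]);print(((e-org)@B))
```

```text
foot in backrest frame [[ 20.5 -38.3  60. ]
 [ 20.5  35.6  59.7]] [20.5 -1.4 59.8]
[[   8.  -132.6  149.2]
 [   8.   -58.2  149.7]
 [   8.    55.2  148.8]
 [   8.   130.   149. ]]
[[   0.  -151.9   90.2]
 [   0.   151.8   90.6]]
```

Emit:
{"op": "carry_out", "data": {"moves": [0, -0.002, 0.03, 0, 0, 0, 0, 0, -0.005, 0.06, 0, 0, 0, 0, 0, -0.008, 0.09, 0, 0, 0, 0, 0, -0.011, 0.115, 0, 0, 0, 0, 0, -0.014, 0.13, 0, 0, 0, 0, 0, -0.016, 0.14, 0, 0, 0, 0, 0, -0.016, 0.142, 0, 0, 0, 0, 0, -0.016, 0.142, 0, 0, 0, 0]}}

```text
time: 6.25
tool_pos: [521.6, 161.6, 154.7]
tcp_rot: [2.793, -0.001, 1.547]
contact_force: [0.3, 0.4, -3.3]
grip_width: 7.7
```

Run:
```python
from h import *
o=get_obs();print(o['time'],o['tool_pos'],o['tcp_rot'],o['contact_force'],o['grip_width'])
Rt,p=target(0,0,yo=0);delta(Rt,p)
```

```text
6.25 [521.58417533 161.57290866 154.69091591] [ 2.79314197e+00 -9.49318250e-04  1.54729240e+00] [ 0.31365123  0.37445914 -3.32928227] 7.743509696457372
shift norm [-0.0004 -0.0159  0.0123] turn norm [-0.0012 -0.0017 -0.0005] mm [-0.2 -6.3  4.9] deg [-0.04 -0.05 -0.02]
```

Emit:
{"op": "carry_out", "data": {"moves": [0, -0.002, 0, 0, 0, 0, 0, 0, -0.004, 0.002, 0, 0, 0, 0, 0, -0.006, 0.004, 0, 0, 0, 0, 0, -0.008, 0.006, 0, 0, 0, 0, 0, -0.01, 0.008, 0, 0, 0, 0, 0, -0.012, 0.01, 0, 0, 0, 0, 0, -0.013, 0.01, 0, 0, 0, 0, 0, -0.013, 0.01, 0, 0, 0, 0]}}

```text
time: 7.05
tool_pos: [518.0, 161.7, 149.1]
tcp_rot: [2.793, -0.001, 1.547]
contact_force: [0.0, -0.6, -2.6]
grip_width: 7.8
```

Run:
```python
from h import *
o=get_obs();print(o['time'],o['tool_pos'],o['tcp_rot'],o['contact_force'],o['grip_width'])
R,t=pose(o);print(np.round(R.T@o['contact_force'],1))
Rt,p=target(0,0,yo=0);delta(Rt,p)
```

```text
7.05 [517.9693421  161.66344577 149.07926497] [ 2.79333398e+00 -8.84972685e-04  1.54735483e+00] [ 2.71419672e-04 -6.11947283e-01 -2.59924894e+00] 7.828398630029689
[-0.6 -0.9  2.4]
shift norm [-0.0004 -0.0026  0.0022] turn norm [-0.0015 -0.0017 -0.0004] mm [-0.2 -1.   0.9] deg [-0.05 -0.05 -0.01]
```

Emit:
{"op": "carry_out", "data": {"moves": [0, -0.001, 0.001, 0, 0, 0, 0, 0, -0.002, 0.002, 0, 0, 0, 0, 0, -0.002, 0.003, 0, 0, 0, 0, 0, -0.002, 0.004, 0, 0, 0, 0, 0, -0.002, 0.005, 0, 0, 0, 0, 0, -0.002, 0.006, 0, 0, 0, 0, 0, -0.002, 0.006, 0, 0, 0, 0, 0, -0.002, 0.006, 0, 0, 0, 0]}}

```text
time: 7.85
tool_pos: [517.8, 161.8, 148.2]
tcp_rot: [2.792, -0.001, 1.548]
contact_force: [-10.4, -0.7, 16.6]
grip_width: 7.5
```

Run:
```python
from h import *
for n in ['scene','side']:
    cv2.imwrite(f'pics/{n}5.png',capture(n)[:,:,::-1])
crop('pics/scene5.png','pics/c9.png',265,90,445,265,4)
crop('pics/side5.png','pics/c10.png',215,90,305,210,5)
o=get_obs();print(o['time'],o['tool_pos'],o['tcp_rot'],o['contact_force'],o['grip_width'])
R,t=pose(o);print(np.round(R.T@o['contact_force'],1))
Rt,p=target(0,0,yo=0);delta(Rt,p)
```

```text
7.95 [517.78255703 161.80270934 148.23251876] [ 2.79201376e+00 -1.06144017e-03  1.54747830e+00] [-9.98523079 -0.9879333  15.39976749] 7.771878520530893
[ -1.2  -4.1 -17.9]
shift norm [-0.0008 -0.0014  0.0004] turn norm [ 0.001  -0.0021 -0.0003] mm [-0.3 -0.6  0.2] deg [ 0.03 -0.06 -0.01]
```

View pics/c9.png

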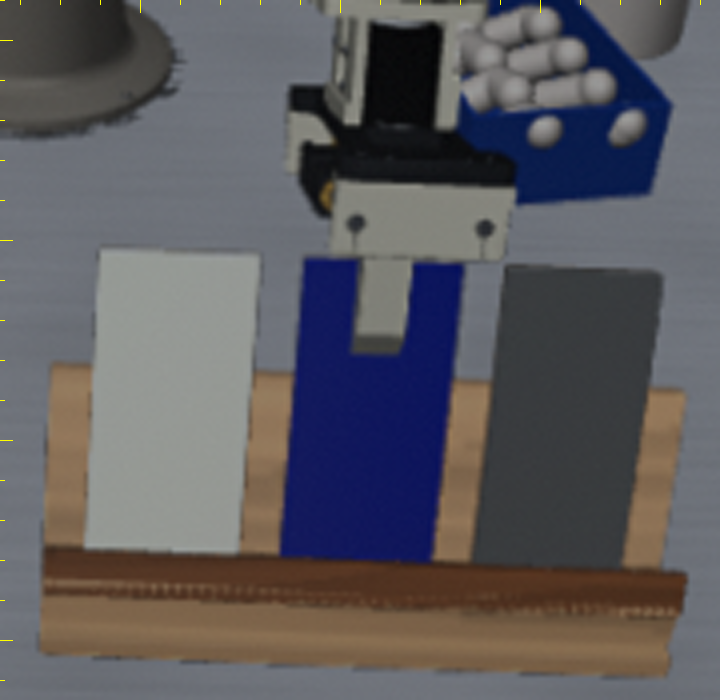

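View pics/c10.png

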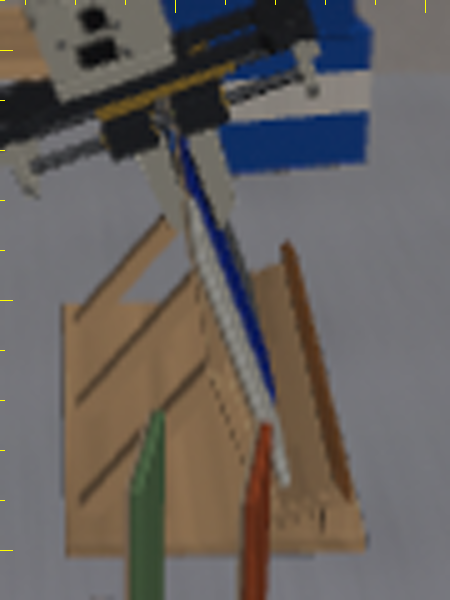

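Emit:
{"op": "carry_out", "data": {"moves": [0, -0.001, -0.001, 0, 0, 0, 0, 0, -0.002, -0.001, 0, 0, 0, 0, 0, -0.003, -0.001, 0, 0, 0, 0, 0, -0.004, -0.001, 0, 0, 0, 0, 0, -0.005, -0.001, 0, 0, 0, 0, 0, -0.006, -0.001, 0, 0, 0, 0, 0, -0.006, -0.001, 0, 0, 0, 0, 0, -0.006, -0.001, 0, 0, 0, 0]}}

```text
time: 8.75
tool_pos: [516.5, 161.9, 148.2]
tcp_rot: [2.79, -0.002, 1.547]
contact_force: [5.7, -0.8, -3.4]
grip_width: 7.7
```

Run:
```python
from h import *
o=get_obs();print(o['time'],o['tool_pos'],o['tcp_rot'],o['contact_force'],o['moment'],o['grip_width'])
R,t=pose(o);print(np.round(R.T@o['contact_force'],1))
Rt,p=target(0,0,yo=0);delta(Rt,p)
```

```text
8.75 [516.50185468 161.89380435 148.21857332] [ 2.78969276e+00 -1.50355560e-03  1.54738855e+00] [ 5.7260065  -0.81611705 -3.43120819] [-0.06941784 -0.55273768 -0.15814359] 7.6729538722077955
[-0.7  4.2  5.2]
shift norm [-0.0009  0.0016  0.0015] turn norm [ 0.0054 -0.0028 -0.0007] mm [-0.4  0.6  0.6] deg [ 0.16 -0.08 -0.02]
```

Emit:
{"op": "carry_out", "data": {"moves": [0, 0, 0.001, 0, 0, 0, 0, 0, 0, 0.002, 0, 0, 0, 0, 0, 0, 0.003, 0, 0, 0, 0, 0, 0, 0.003, 0, 0, 0, 0, 0, 0, 0.003, 0, 0, 0, 0, 0, 0, 0.003, 0, 0, 0, 0, 0, 0, 0.003, 0, 0, 0, 0, 0, 0, 0.003, 0, 0, 0, 0]}}

```text
time: 9.55
tool_pos: [516.7, 162.0, 147.9]
tcp_rot: [2.789, -0.002, 1.548]
contact_force: [-3.2, -0.2, 8.6]
grip_width: 8.0
```

Run:
```python
from h import *
o=get_obs();print(o['time'],o['tool_pos'],o['tcp_rot'],o['contact_force'],o['moment'],o['grip_width'])
R,t=pose(o);print(np.round(R.T@o['contact_force'],1))
Rt,p=target(0,0,yo=0);delta(Rt,p)
```

```text
9.55 [516.72172116 161.99850165 147.88869249] [ 2.78909422e+00 -1.58260187e-03  1.54754499e+00] [-3.18271522 -0.24922789  8.57792195] [-0.23276796  0.50956652 -0.10468863] 7.9815125403362925
[-0.3 -0.  -9.1]
shift norm [-0.0012  0.0014  0.0005] turn norm [ 0.0066 -0.003  -0.0005] mm [-0.5  0.6  0.2] deg [ 0.2  -0.09 -0.01]
```

Emit:
{"op": "carry_out", "data": {"moves": [0, 0, 0, 0, 0, 0, 0.1, 0, 0, 0, 0, 0, 0, 0.13, 0, 0, 0, 0, 0, 0, 0.16, 0, 0, 0, 0, 0, 0, 0.2, 0, 0, 0, 0, 0, 0, 0.25, 0, 0, 0, 0, 0, 0, 0.3, 0, 0, 0, 0, 0, 0, 0.35, 0, 0, 0, 0, 0, 0, 0.35]}}

```text
time: 10.35
tool_pos: [516.8, 162.0, 147.9]
tcp_rot: [2.789, -0.002, 1.548]
contact_force: [0.8, -0.6, 0.4]
grip_width: 31.9
```

Run:
```python
from h import *
for n in ['scene','side']:
    cv2.imwrite(f'pics/{n}6.png',capture(n)[:,:,::-1])
crop('pics/scene6.png','pics/c11.png',265,90,445,265,4)
crop('pics/side6.png','pics/c12.png',215,90,305,210,5)
o=get_obs();print(o['time'],o['tool_pos'],o['contact_force'],o['grip_width'])
```

```text
10.45 [516.72644737 162.00269525 147.87838935] [-0.10602941  0.34807094  0.43366776] 32.19810617380452
```

View pics/c11.png

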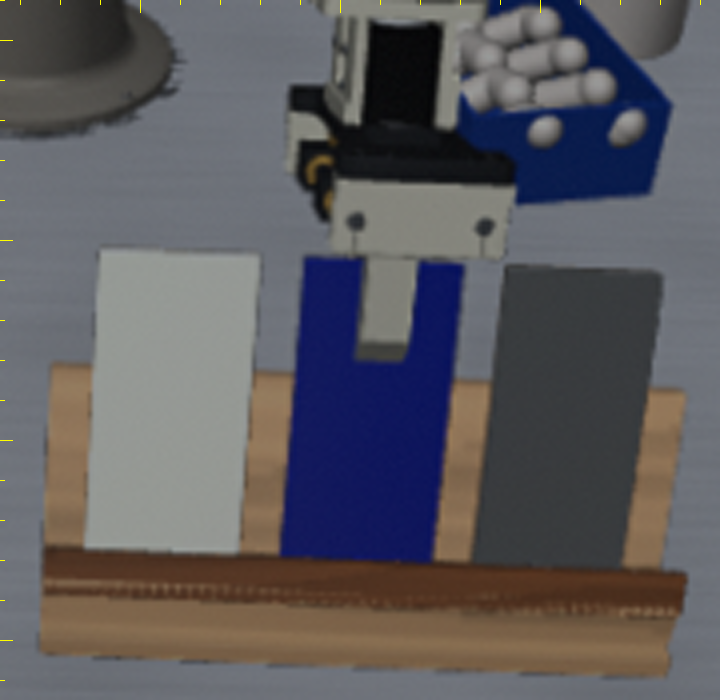

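View pics/c12.png

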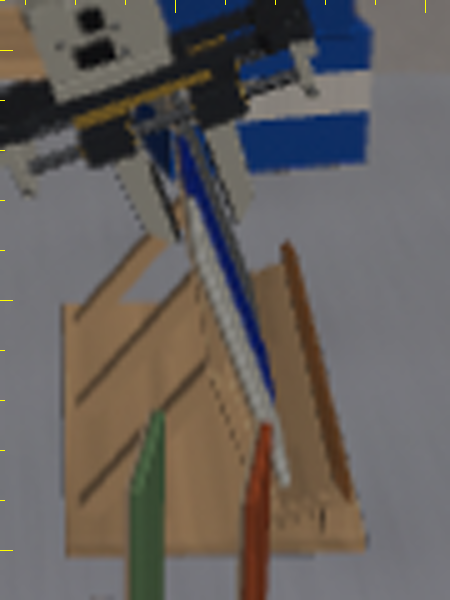

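Emit:
{"op": "carry_out", "data": {"moves": [0, 0, -0.02, 0, 0, 0, 0.35, 0, 0, -0.05, 0, 0, 0, 0.35, 0, 0, -0.09, 0, 0, 0, 0.35, 0, 0, -0.14, 0, 0, 0, 0.35, 0, 0, -0.2, 0, 0, 0, 0.35, 0, 0, -0.26, 0, 0, 0, 0.35, 0, 0, -0.32, 0, 0, 0, 0.35, 0, 0, -0.34, 0, 0, 0, 0.35]}}

```text
time: 11.25
tool_pos: [469.9, 163.2, 279.0]
tcp_rot: [2.784, -0.003, 1.548]
contact_force: [0.5, 0.3, 0.4]
grip_width: 31.8
```

Run:
```python
from h import *
np.set_printoptions(precision=1,suppress=True)
for n in ['scene','side','wrist']:
    cv2.imwrite(f'pics/{n}7.png',capture(n)[:,:,::-1])
crop('pics/scene7.png','pics/c13.png',265,130,445,265,4)
crop('pics/side7.png','pics/c14.png',215,90,305,210,5)
o=get_obs();print(o['time'],o['tool_pos'],o['contact_force'],o['grip_width'])
```

```text
11.4 [469.7 162.9 275.8] [ 0.3 -1.  -0.5] 32.15793239153439
```

View pics/c13.png

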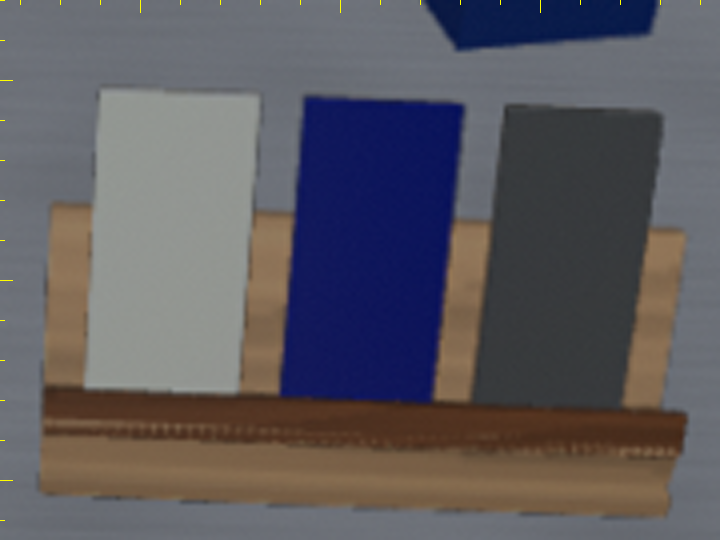

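View pics/c14.png

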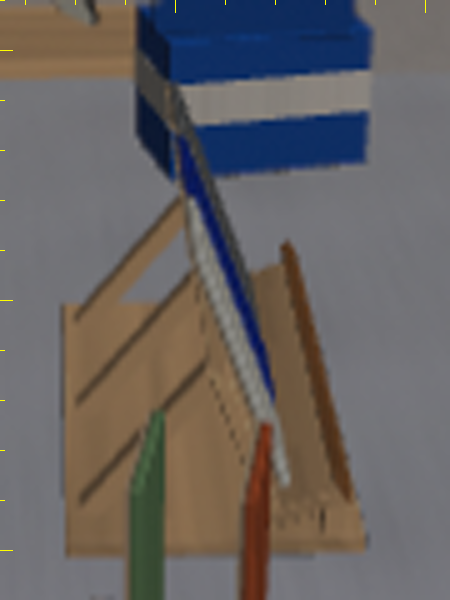

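View pics/wrist7.png

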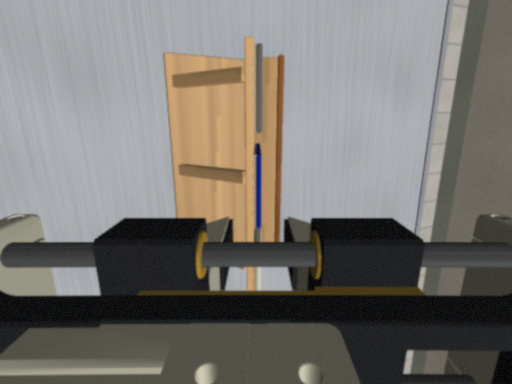

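Run:
```python
from h import *
np.set_printoptions(precision=1,suppress=True)
c=get_calibration('scene')
B=Ro.from_euler('z',-1.35,degrees=True).as_matrix()@Ro.from_euler('y',-20,degrees=True).as_matrix();org=np.array([556,163.2,30])
px=[(265+x/4,130+y/4) for x,y in [(100,90),(260,95),(303,97),(464,103),(505,104.5),(662,112),(281,397),(433,401)]]
print((plane(c,px,org+B[:,0]*8,B[:,0])-org)@B)
a=cv2.imread('pics/scene0.png').astype(int);b=cv2.imread('pics/scene7.png').astype(int)
d=np.abs(a-b).sum(2)>60
for n,(x0,y0,x1,y1) in dict(green=(192,138,214,190),terra=(186,150,206,182),white=(284,145,332,225),grey=(384,150,430,228)).items(): print(n,d[y0:y1,x0:x1].sum())
print(close_job())
```

```text
[[   8.  -132.   148.3]
 [   8.   -58.5  148.8]
 [   8.   -38.7  148.7]
 [   8.    36.1  149. ]
 [   8.    55.3  149.1]
 [   8.   130.   149. ]
 [   8.   -37.3   -0.6]
 [   8.    36.9    0.2]]
green 11
terra 50
white 0
grey 0
the job is handed in; nothing more can be done
None
```

I moved the blue tile from the front groove of the stock block to the middle place of the display. It was lowered until the foot touched the ledge, pressed lightly against the backrest, released and left standing. The job was handed in at about 11.4 s of the 46 s.

**Blue tile:** on the last scene picture, taken at the expected face plane:
- Its middle is within about 1.5 mm of mid row.
- Its foot reads about 0 mm above the ledge.
- Its upper edge is level and in line with its neighbours, within about 1 mm.
- The glazed face looks out. The side view shows it parallel to the white tile.
- After release the tool read no contact force.

**Neighbours on display:** the white and grey tiles showed no changed pixels against the first picture.

**Stock tiles:** the green patch showed 11 changed pixels and the terracotta patch 50. I put this down to the blue tile having covered part of the terracotta patch at the start. I did not measure those two tiles again, though they stand as before in the last side view.

**Disagreements:** the tile's starting y differed by about 4 mm between the scene and wrist cameras. I corrected for this by measuring the tile again in the grip. My first reading of the block's front edge in the scene picture was wrong, so I used the wrist camera's reading instead.

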